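# Find the full tin of rack screws by weight and hold it up

### The job

Pull the rack drawer well open by its handle: inside stand three identical closed tins of rack screws. Going along the row from the robot's left to its right, lift each tin to feel its weight and stand it back upright in its place before taking the next, then finish still holding the heaviest one upright and still, its bottom more than 20 cm above the bench, with nothing but the gripper carrying it. Leave the drawer open, the two lighter tins standing in it, and everything else where it is.

Things in the scene. Friction and masses are not known exactly. Their poses are not given: they have to be found in the camera images.
- rack: 19-inch two-unit drawer unit, a black steel case fixed on the bench; 483 wide over its ears, 320 deep, 98 tall. Origin: on the bench under the middle of its front face; x points into the case (away from the robot), y along its front, z up. A patch panel lies on its top, 258 to 302 behind the front, up to 110 high
- drawer (a joint): how far the drawer is pulled out, m: 0 closed (may start up to 0.02 open), 0.18 at its stop, well open from 0.12; slides along the rack's -x with 2 N of friction and stays where left. Drawer floor 17 mm above the bench; side walls reach 72, front panel 95 above the bench; inside 402 wide, 280 long from the front panel's back, which lies at rack x = minus this value
- drawer_handle (a point): middle of the drawer's bar handle: a level aluminium bar 10 thick and 120 long, along the rack's y, 62 above the bench; its axis is 40 in front of the drawer's front panel (35 clear between bar and panel), 46 in front of the rack's origin when closed; held by a post at each end
- tin_a: one of three identical plain closed steel tins, round, 56 mm across, 64 tall, standing in a row across the drawer, about 125 apart, the middle one near the rack's y = 0; origin: centre of its underside, z up. The hidden contents barely shift. Weights are dealt anew each time: one tin weighs about 0.62 to 0.71 kg, another 0.35 to 0.39, another 0.20 to 0.22; any tin may be any of these
- tin_b: one of three identical plain closed steel tins, round, 56 mm across, 64 tall, standing in a row across the drawer, about 125 apart, the middle one near the rack's y = 0; origin: centre of its underside, z up. The hidden contents barely shift. Weights are dealt anew each time: one tin weighs about 0.62 to 0.71 kg, another 0.35 to 0.39, another 0.20 to 0.22; any tin may be any of these
- tin_c: one of three identical plain closed steel tins, round, 56 mm across, 64 tall, standing in a row across the drawer, about 125 apart, the middle one near the rack's y = 0; origin: centre of its underside, z up. The hidden contents barely shift. Weights are dealt anew each time: one tin weighs about 0.62 to 0.71 kg, another 0.35 to 0.39, another 0.20 to 0.22; any tin may be any of these
- module_1: loose optical transceiver module lying on the drawer floor between two tins, 58 x 14 x 12 mm; origin under its middle, x along it; not part of the job, to stay in the drawer
- module_2: another such module lying between the other two tins
- caddy: drive caddy lying on the bench to the right (-y), 156 x 104 x 26; not part of the job
- screwdriver: screwdriver lying on the bench to the left (+y); not part of the job
- tape_roll: roll of paper tape lying flat on the bench, 70 across, 19 tall; not part of the job
- mug: white mug on the bench to the right, 80 across, 92 tall; not part of the job
- air_can: spray can on the bench to the left, 52 across, 130 tall; not part of the job

How it is judged (in metres and radians):
On the way, in this order (a step that is already met when the one before it is completed fails the run):
1. the drawer is pulled open at least 12 cm (value of joint drawer above 0.12 m), for 0.2 s.
2. the left tin is lifted off the drawer floor in the fingers (((contact force between tin_a and rack below 0.1 N and contact force between tin_a and the fingers above 1 N and y of tin_a in the frame of rack above 0.06 m) or (contact force between tin_b and rack below 0.1 N and contact force between tin_b and the fingers above 1 N and y of tin_b in the frame of rack above 0.06 m) or (contact force between tin_c and rack below 0.1 N and contact force between tin_c and the fingers above 1 N and y of tin_c in the frame of rack above 0.06 m))), for 0.2 s.
3. all three tins stand upright in the drawer again (contact force between each of tin_a, tin_b, tin_c and rack above 1 N and height (world z) of each of tin_a, tin_b, tin_c below 0.035 m and angle between each of tin_a, tin_b, tin_c's own z axis and vertical below 0.15 rad), for 0.1 s.
4. the middle tin is lifted off the drawer floor in the fingers (((contact force between tin_a and rack below 0.1 N and contact force between tin_a and the fingers above 1 N and y of tin_a in the frame of rack between -0.06 and 0.06 m) or (contact force between tin_b and rack below 0.1 N and contact force between tin_b and the fingers above 1 N and y of tin_b in the frame of rack between -0.06 and 0.06 m) or (contact force between tin_c and rack below 0.1 N and contact force between tin_c and the fingers above 1 N and y of tin_c in the frame of rack between -0.06 and 0.06 m))), for 0.2 s.
5. all three tins stand upright in the drawer again (all of step 3), for 0.1 s.
6. the right tin is lifted off the drawer floor in the fingers (((contact force between tin_a and rack below 0.1 N and contact force between tin_a and the fingers above 1 N and y of tin_a in the frame of rack below -0.06 m) or (contact force between tin_b and rack below 0.1 N and contact force between tin_b and the fingers above 1 N and y of tin_b in the frame of rack below -0.06 m) or (contact force between tin_c and rack below 0.1 N and contact force between tin_c and the fingers above 1 N and y of tin_c in the frame of rack below -0.06 m))), for 0.2 s.
At the end, for the whole second after the job is handed in: The heaviest tin is held by the fingers alone (over 1 N), its bottom over 0.20 m up, within 0.3 rad of upright, under 0.05 m/s; the other two stand on the drawer floor within 0.15 rad of upright, free of the fingers, each pressing 1 to 5 N; drawer over 0.10 m open (value of joint drawer above 0.1 m and ((contact force between tin_a and rack below 0.1 N and contact force between tin_a and the fingers above 1 N and height (world z) of tin_a above 0.2 m and angle between tin_a's own z axis and vertical below 0.3 rad and linear speed of tin_a below 0.05 m/s and contact force between tin_b and rack between 1 and 5 N and height (world z) of each of tin_b, tin_c below 0.035 m and angle between each of tin_b, tin_c's own z axis and vertical below 0.15 rad and contact force between each of tin_b, tin_c and the fingers below 0.2 N and contact force between tin_c and rack between 1 and 5 N) or (contact force between tin_b and rack below 0.1 N and contact force between tin_b and the fingers above 1 N and height (world z) of tin_b above 0.2 m and angle between tin_b's own z axis and vertical below 0.3 rad and linear speed of tin_b below 0.05 m/s and contact force between tin_a and rack between 1 and 5 N and height (world z) of each of tin_a, tin_c below 0.035 m and angle between each of tin_a, tin_c's own z axis and vertical below 0.15 rad and contact force between each of tin_a, tin_c and the fingers below 0.2 N and contact force between tin_c and rack between 1 and 5 N) or (contact force between tin_c and rack below 0.1 N and contact force between tin_c and the fingers above 1 N and height (world z) of tin_c above 0.2 m and angle between tin_c's own z axis and vertical below 0.3 rad and linear speed of tin_c below 0.05 m/s and contact force between tin_a and rack between 1 and 5 N and height (world z) of each of tin_a, tin_b below 0.035 m and angle between each of tin_a, tin_b's own z axis and vertical below 0.15 rad and contact force between each of tin_a, tin_b and the fingers below 0.2 N and contact force between tin_b and rack between 1 and 5 N))); the arm keeps its last pose, push and grip.
It fails at once if a tin is tipped over (tilted more than 0.7 rad) (angle between any of tin_a, tin_b, tin_c's own z axis and vertical above 0.7 rad).
It fails at once if a transceiver module is lifted out of the drawer (height (world z) of any of module_1, module_2 above 0.06 m).
It fails at once if a thing on the bench (caddy, screwdriver, tape roll, mug or spray can) is moved more than 30 mm (distance of any of caddy, screwdriver, tape_roll, mug, air_can from where it was at the start of the episode above 0.03 m).
It also fails if it takes over 72 s, if anything falls off the work surface, if the arm or the gripper's body presses on something with over 40 N, if the wrist force passes 120 N, or if a joint passes its speed limit or range.

### The arm

A 7-joint arm with a two-finger parallel gripper is mounted at the origin on the work surface. World frame = base frame: x ahead of the robot, y to its left, z up, the work surface at z = 0. Lengths are in mm, angles in rad, forces in N, time in s.
With the tool pointing down it reaches from about 400 to 875 mm from the base axis. Payload 4.4 kg.
Tool frame: the origin (TCP) lies midway between the tips of the shut fingers; the grasp point (between the pads) lies 19 mm behind it; z points along the fingers, y is the line along which they close (so a half turn about z gives the same grasp; the last joint's range is limited). The gripper opens to 85 mm and grips with 20 to 120 N. Pads are 22 mm wide; open, the fingers measure 114 mm over their backs; the gripper's body (76 mm by 85 mm) begins 54 mm behind the grasp point. The pads swing forward as they close: fully open they stand 13 mm farther back than shut.
Start: joints at [1.09, 0.628, 0.038, 1.517, -0.027, 0.996, -0.02], TCP at [261.983, -594.881, 231.313] pointing down, gripper open.
Joint ranges: [-3.06, 3.06], [-0.37, 2.12], [-1.25, 1.32], [0.18, 2.47], [-1.1, 4.24], [0.23, 1.98], [-2.94, 2.94]. Speed limits (rad/s): [2.57, 2.57, 3.14, 3.14, 3.14, 3.14, 3.14].

### API

Orientations are given as [roll, pitch, yaw] about the fixed x, y, z axes, in that order (R = Rz(yaw) Ry(pitch) Rx(roll)).
In Python, from cell import monitor, cams, ctrl gives the robot as it stands.
- The arm moves only by the tool drive_tool, never from a script. Its argument "motion" is a list of rows, each an object with "fingers": the opening, from 0 (shut) to 1 (fully open); "linear": the shift along the tool's x, y, z in m, a list of three; "twist": the turn about the tool's z in rad. In form: [{"fingers": fingers, "linear": [x, y, z], "twist": twist}, ...]. A call has 1 to 5 rows; each row shifts and turns the commanded pose from where the row before left it, along the tool's axes as they then stand; what a row does not reach is not made up. A row lasts 1/12 s, in which the tool goes at most 41.7 mm and 7.16 degrees, less where a joint would pass 70% of its speed; a pose out of reach is approached as far as the arm can. A call with a gripper value outside its range is refused whole. The fingers move at their own pace and stop on an object; the grip force is fixed at half the most. Time passes only in rows, so rows that do not move let the fingers close. It gives the time, the measured TCP pose, the force, the opening and the grip force at its end, in the units of the state.
- monitor.read_state(): the state, without advancing time (a new reading comes with each control period).
- cams.get_image(name): name is "side" or "top" or "wrist"; returns a dict with "color" (384x512x3 uint8, blue, green, red), "K" (3x3 intrinsics, pixels), "k1" (the pictures are not rectified: a ray, as slopes to the right and down, at radius r is drawn at 1 + k1 r^2 times it, then the intrinsics apply), "R" (3x3) and "t" (3): a world point X has camera coordinates R X + t. Camera axes: x right, y down, z forward; pixel columns grow to the right and rows downward; lengths in mm; the calibration is good to about 2 mm. A picture is of the moment at which its call begins. There is no depth.
- ctrl.finish_job(): hands the job in; it is judged then, once.
The state is a dict: "clock": time; "qpos": joint angles; "qd": joint speeds; "tau": joint torques, N m; "eef_pos": TCP position; "tool_rot": TCP orientation; "force": force on the tool from outside, world axes, zero at the start; "torque": the same for the moment, N m; "width": finger opening in mm; "gripper_force": force on a finger pad.
Only numpy, scipy, OpenCV 4.12 (cv2) and the standard library are available. Lean on these libraries where they do the work, as an engineer would, in place of code of your own. Each camera call takes 0.05 s, during which the arm holds its last target. There are 200 camera calls.

## Working session

There is one attempt and no reset: what is moved stays moved. The work goes in short steps, Python scripts to look and compute and a tool call to move; the robot and the scene stay as the last step left them, time stands still between calls to the robot, and variables do not carry over. Pictures are saved under pics/ and viewed, at most 12 in all, crops included, and the job is handed in when it is done.

Besides the shell and the picture viewer there is one more tool, called after "Request:" as name([rows], argument=value, ...), one row to a line, values as JSON. drive_tool: Moves the arm, as the interface text tells. Its arguments: {"type":"object","properties":{"motion":{"type":"array"}},"required":["motion"]}

```bash
mkdir -p pics; ls; python3 - <<'E'
from cell import monitor,cams,ctrl
import cv2,numpy as np
s=monitor.read_state()
for k,v in s.items(): print(k,np.round(v,3).tolist())
ims=[]
for n in ("side","top"):
    d=cams.get_image(n); cv2.imwrite(f"pics/{n}0.png",d["color"]); print(n,d["K"],d["k1"],d["R"],d["t"])
    np.savez(f"pics/{n}0.npz",**d)
E
```

```text
pics
clock 0.0
qpos [1.09, 0.629, 0.038, 1.518, -0.027, 0.996, -0.02]
qd [-0.001, 0.0, 0.001, 0.002, -0.001, 0.001, -0.001]
tau [0.001, -56.339, 1.227, -19.344, 0.011, 0.011, -0.0]
eef_pos [261.751, -594.276, 230.402]
tool_rot [-3.14, 0.0, 0.415]
force [-0.786, 0.247, -0.048]
torque [-0.007, 0.025, -0.0]
gripper_force 0.0
width 85.424
side [[350.23969754   0.         250.85114149]
 [  0.         350.23969754 194.21846218]
 [  0.           0.           1.        ]] 0.005830875541067531 [[-0.67114579 -0.74109151  0.01861972]
 [-0.52289398  0.45543917 -0.72052554]
 [ 0.52549521 -0.49331382 -0.69317837]] [373.53495759 317.53518325 776.04965393]
top [[461.24326225   0.         259.66453822]
 [  0.         461.24326225 194.07327761]
 [  0.           0.           1.        ]] 0.0365404248047704 [[ 0.05414709 -0.99852986 -0.00249308]
 [-0.97636918 -0.05242193 -0.20965489]
 [ 0.20921597  0.01378637 -0.97777227]] [ -15.97404673  515.89036867 1356.94622682]
```

View pics/top0.png

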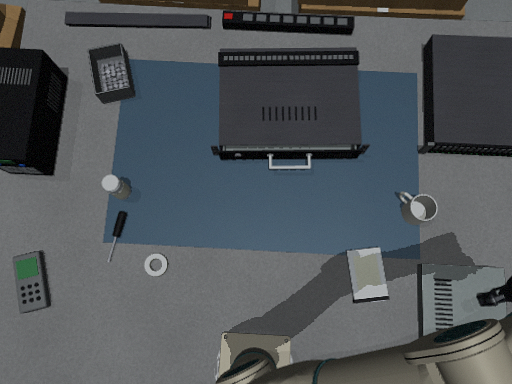

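View pics/side0.png

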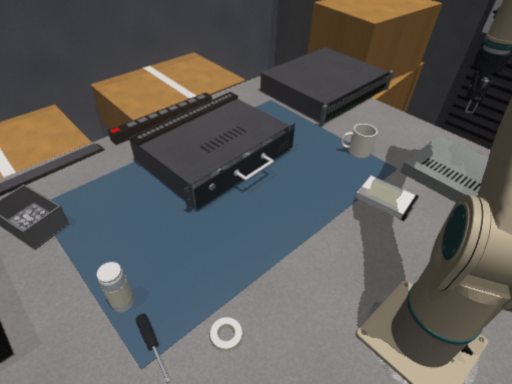

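The top view shows the rack's front edge from about (213,150) to (367,152). The aluminium handle spans columns 269–311 at row ~167. The mug is at (420,207), the caddy at (368,275), and the arm enters from the lower right.

```bash
cat > h.py <<'E'
import numpy as np,cv2
from cell import monitor,cams,ctrl
def rays(d,px):
    u=cv2.undistortPoints(np.float64(px).reshape(-1,1,2),d["K"],np.array([float(d["k1"]),0,0,0])).reshape(-1,2)
    R=d["R"];v=np.c_[u,np.ones(len(u))]@R
    return -R.T@d["t"],v
def onz(d,px,z):
    c,v=rays(d,px);return c+v*((z-c[2])/v[:,2])[:,None]
def proj(d,X):
    return cv2.projectPoints(np.float64(X).reshape(-1,1,3),cv2.Rodrigues(np.array(d["R"]))[0],np.float64(d["t"]),d["K"],np.array([float(d["k1"]),0,0,0]))[0].reshape(-1,2)
E
python3 - <<'E'
from h import *
d=np.load("pics/top0.npz");c=d["color"]
roi=c[156:176,262:320].astype(int)
m=((roi.min(2)>130)).astype(np.uint8)
for r in m: print("".join(".#"[x] for x in r))
ys,xs=np.nonzero(m)
print(onz(d,[[269,167],[311,167],[290,167]],62))
# blob of bright pixels per column
P=[]
for x in range(274,308):
    col=c[160:176,x].astype(float).min(1); w=np.clip(col-110,0,None)
    if w.sum()>0:P.append([x,160+(w*np.arange(16)).sum()/w.sum()])
W=onz(d,P,62);f=np.polyfit(W[:,1],W[:,0],1);print("bar x = ",f, "resid",np.std(W[:,0]-np.polyval(f,W[:,1])))
s=np.load("pics/side0.npz")
print("side px of bar ends",proj(s,onz(d,[[270,167],[311,167]],62)))
E
```

```text
.......##.....................................##..........
.......##.....................................##..........
.......##.....................................##..........
.......##.....................................##..........
.......###....................................##..........
.......##.....................................##..........
.......###....................................###.........
.......###....................................###.........
.......###....................................###.........
.......###....................................###.........
.......##########################################.........
.......#########################################..........
........#########################....#..#......#..........
..........................................................
..........................................................
..........................................................
..........................................................
..........................................................
..........................................................
..........................................................
[[ 601.19750318  -12.36928674   62.        ]
 [ 608.07490187 -141.54021718   62.        ]
 [ 604.64426604  -76.98341184   62.        ]]
bar x =  [-6.74369169e-02  6.00152961e+02] resid 0.165851596693952
side px of bar ends [[245.06253116 178.10301217]
 [273.15615528 160.02947955]]
```

```bash
python3 - <<'E'
import cv2,numpy as np
a=cv2.imread("pics/top0.png")[130:190,200:380];b=cv2.imread("pics/side0.png")[110:215,170:310]
o=np.zeros((600,800,3),np.uint8)
a=cv2.resize(a,(720,240),interpolation=cv2.INTER_CUBIC);b=cv2.resize(b,(448,336),interpolation=cv2.INTER_CUBIC)
o[:240,:720]=a;o[250:586,:448]=b
cv2.imwrite("pics/c0.png",o)
E
```

```text
(no output)
```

View pics/c0.png

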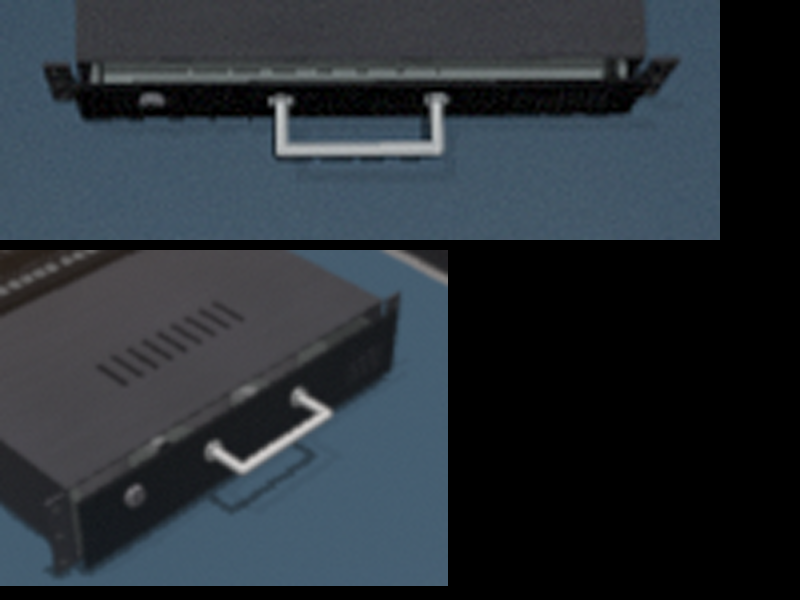

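The crops confirm that the handle bar is at about (605,-77,62). Its side projection lands on the bar in the side image. The rack yaw is about +0.067, and the drawer is slightly ajar. I'll travel over at height, then turn.

Request:
drive_tool([
  {"fingers":0.38,"linear":[0.0349,-0.0223,0],"twist":0},
  {"fingers":0.38,"linear":[0.0349,-0.0223,0],"twist":0},
  {"fingers":0.38,"linear":[0.0349,-0.0223,0],"twist":0},
  {"fingers":0.38,"linear":[0.0349,-0.0223,0],"twist":0},
  {"fingers":0.38,"linear":[0.0349,-0.0223,0],"twist":0},
])

```text
clock: 0.52
eef_pos: [377.3, -420.6, 231.0]
tool_rot: [-3.141, 0.0, 0.414]
force: [0.5, -1.0, 0.1]
width: 32.1
gripper_force: 0.0
```

Request:
drive_tool([
  {"fingers":0.38,"linear":[0.0349,-0.0223,0],"twist":0},
  {"fingers":0.38,"linear":[0.0349,-0.0223,0],"twist":0},
  {"fingers":0.38,"linear":[0.0349,-0.0223,0],"twist":0},
  {"fingers":0.38,"linear":[0.0349,-0.0223,0],"twist":0},
  {"fingers":0.38,"linear":[0.0349,-0.0223,0],"twist":0},
])

```text
clock: 0.93
eef_pos: [492.1, -248.2, 231.1]
tool_rot: [-3.141, 0.0, 0.415]
force: [0.6, -0.8, 0.2]
width: 32.6
gripper_force: 0.0
```

Request:
drive_tool([
  {"fingers":0.38,"linear":[0.0349,-0.0223,0],"twist":0},
  {"fingers":0.38,"linear":[0.0349,-0.0223,0],"twist":0},
  {"fingers":0.38,"linear":[0.0349,-0.0223,0],"twist":0},
  {"fingers":0.38,"linear":[0.0349,-0.0223,0],"twist":0},
  {"fingers":0.38,"linear":[0.0349,-0.0223,0],"twist":0},
])

```text
clock: 1.35
eef_pos: [606.8, -75.8, 231.0]
tool_rot: [-3.141, 0.001, 0.415]
force: [-0.7, -1.2, 0.6]
width: 32.4
gripper_force: 0.0
```

Request:
drive_tool([
  {"fingers":0.38,"linear":[0,0,0],"twist":-0.122},
  {"fingers":0.38,"linear":[0,0,0.01],"twist":-0.122},
  {"fingers":0.38,"linear":[0,0,0.02],"twist":-0.122},
  {"fingers":0.38,"linear":[0,0,0.02],"twist":-0.122},
  {"fingers":0.38,"linear":[0,0,0.02],"twist":-0.122},
])

```text
clock: 1.77
eef_pos: [606.1, -77.6, 160.4]
tool_rot: [-3.141, 0.0, 1.031]
force: [-0.4, 0.0, 0.1]
width: 32.5
gripper_force: 0.0
```

Request:
drive_tool([
  {"fingers":0.38,"linear":[0,0,0.01],"twist":-0.122},
  {"fingers":0.38,"linear":[0,0,0],"twist":-0.122},
  {"fingers":0.38,"linear":[0,0,0],"twist":-0.122},
  {"fingers":0.38,"linear":[0,0,0],"twist":-0.122},
  {"fingers":0.38,"linear":[0,0,0],"twist":-0.122},
])

```text
clock: 2.18
eef_pos: [605.9, -77.8, 150.7]
tool_rot: [-3.14, -0.0, 1.641]
force: [0.3, -0.4, 0.3]
width: 32.5
gripper_force: 0.0
```

Request:
drive_tool([
  {"fingers":0.38,"linear":[0,0,0.022],"twist":0},
  {"fingers":0.38,"linear":[0,0,0.022],"twist":0},
  {"fingers":0.38,"linear":[0,0,0.022],"twist":0},
  {"fingers":0.38,"linear":[0,0,0.02],"twist":0},
  {"fingers":0.38,"linear":[0,0,0.02],"twist":0},
])

```text
clock: 2.6
eef_pos: [610.1, -77.8, 48.8]
tool_rot: [3.133, 0.001, 1.634]
force: [-20.9, -0.5, 169.7]
width: 32.4
gripper_force: 71.8
```

Request:
drive_tool([
  {"fingers":0,"linear":[0,0,0],"twist":0},
  {"fingers":0,"linear":[0,0,0],"twist":0},
  {"fingers":0,"linear":[0,0,0],"twist":0},
  {"fingers":0,"linear":[0,0,0],"twist":0},
])

```text
clock: 2.93
eef_pos: [609.7, -77.3, 47.8]
tool_rot: [3.135, 0.0, 1.635]
force: [1.3, 0.4, 13.6]
width: 7.8
gripper_force: 58.7
```

The contact force on the way down was high (170 N), so I'm checking the state before going on.

```bash
python3 - <<'E'
from h import *
s=monitor.read_state()
for k in s: print(k,np.round(s[k],3).tolist())
o=np.zeros((600,800,3),np.uint8)
d=cams.get_image("side");np.savez("pics/side1.npz",**d);o[:300,:400]=cv2.resize(d["color"][100:220,170:330],(400,300),interpolation=cv2.INTER_CUBIC)
d=cams.get_image("top");np.savez("pics/top1.npz",**d);o[300:,:400]=cv2.resize(d["color"][90:210,210:370],(400,300),interpolation=cv2.INTER_CUBIC)
d=cams.get_image("wrist");np.savez("pics/wrist1.npz",**d);o[:300,400:]=cv2.resize(d["color"],(400,300))
cv2.imwrite("pics/c1.png",o)
print(d["K"],d["R"],d["t"])
E
```

```text
clock 2.933
qpos [0.237, 0.825, -0.256, 1.756, 0.336, 0.596, -0.155]
qd [-0.001, 0.002, 0.001, 0.0, -0.001, 0.0, 0.0]
tau [0.48, -49.573, -2.046, -9.01, 0.116, 0.362, 0.018]
eef_pos [609.718, -77.271, 47.839]
tool_rot [3.135, 0.0, 1.635]
force [1.313, 0.444, 13.592]
torque [0.226, -0.208, -0.032]
gripper_force 58.728
width 7.76
[[304.31885869   0.         256.04265272]
 [  0.         304.31885869 191.63574502]
 [  0.           0.           1.        ]] [[ 0.99798458  0.06324519  0.00517909]
 [ 0.05890314 -0.95363721  0.29513809]
 [ 0.02360504 -0.29423819 -0.95544057]] [-603.46598976  -94.80591062  167.58829303]
```

View pics/c1.png

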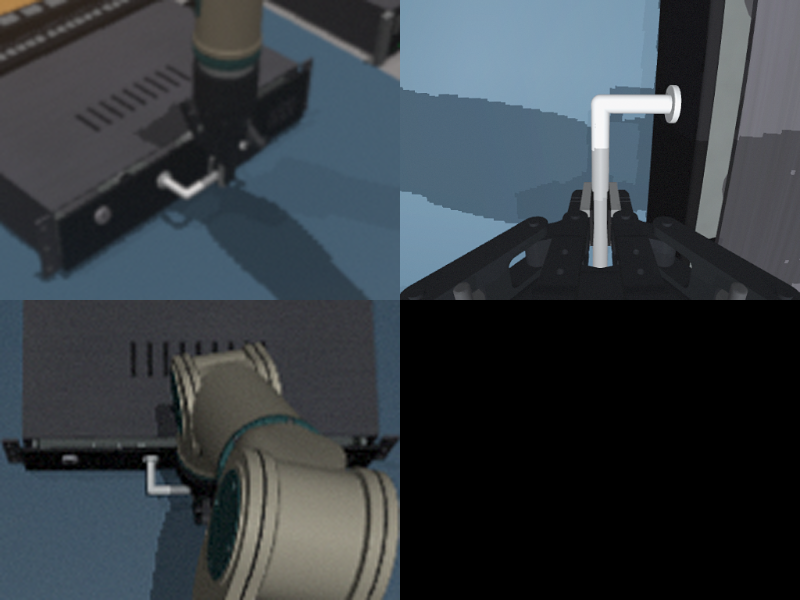

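The bar is inside the fingers at wrist-image column ~600 of the composite, and the drawer is still shut. I'll lift 2 mm to ease the pressure, then pull.

Request:
drive_tool([
  {"fingers":0,"linear":[0,0,-0.003],"twist":0},
  {"fingers":0,"linear":[0,-0.005,0],"twist":0},
  {"fingers":0,"linear":[0,-0.01,0],"twist":0},
  {"fingers":0,"linear":[0,-0.015,0],"twist":0},
  {"fingers":0,"linear":[0,-0.015,0],"twist":0},
])

```text
clock: 3.5
eef_pos: [561.7, -80.3, 48.0]
tool_rot: [3.14, -0.001, 1.635]
force: [2.1, 0.9, -3.8]
width: 7.6
gripper_force: 60.0
```

Request:
drive_tool([
  {"fingers":0,"linear":[0,-0.015,0],"twist":0},
  {"fingers":0,"linear":[0,-0.015,0],"twist":0},
  {"fingers":0,"linear":[0,-0.015,0],"twist":0},
  {"fingers":0,"linear":[0,-0.015,0],"twist":0},
  {"fingers":0,"linear":[0,-0.01,0],"twist":0},
])

```text
clock: 3.92
eef_pos: [489.0, -84.8, 47.9]
tool_rot: [-3.139, -0.001, 1.635]
force: [1.1, 1.8, -4.7]
width: 7.6
gripper_force: 60.1
```

Request:
drive_tool([
  {"fingers":0,"linear":[0,-0.01,0],"twist":0},
  {"fingers":0,"linear":[0,-0.01,0],"twist":0},
  {"fingers":0,"linear":[0,-0.01,0],"twist":0},
  {"fingers":0,"linear":[0,-0.005,0],"twist":0},
  {"fingers":0,"linear":[0,0,0],"twist":0},
])

```text
clock: 4.33
eef_pos: [453.1, -87.1, 47.9]
tool_rot: [-3.136, -0.001, 1.635]
force: [-4.0, 2.1, -3.0]
width: 7.7
gripper_force: 60.2
```

Request:
drive_tool([
  {"fingers":0.38,"linear":[0,0,0],"twist":0},
  {"fingers":0.38,"linear":[0,0,0],"twist":0},
  {"fingers":0.38,"linear":[0,0,0],"twist":0},
  {"fingers":0.38,"linear":[0,0,-0.01],"twist":0},
  {"fingers":0.38,"linear":[0,0,-0.03],"twist":0},
])

```text
clock: 4.75
eef_pos: [456.2, -87.2, 86.6]
tool_rot: [-3.138, -0.001, 1.635]
force: [0.7, -0.3, 0.6]
width: 32.3
gripper_force: 0.0
```

Request:
drive_tool([
  {"fingers":1,"linear":[0,0,-0.04],"twist":0},
  {"fingers":1,"linear":[0,0,-0.04],"twist":0},
  {"fingers":1,"linear":[0,0,-0.04],"twist":0},
  {"fingers":1,"linear":[-0.035,0,-0.02],"twist":0},
  {"fingers":1,"linear":[-0.04,0,0],"twist":0},
])

```text
clock: 5.17
eef_pos: [466.7, -161.4, 234.5]
tool_rot: [3.128, 0.004, 1.641]
force: [2.0, -1.1, -0.9]
width: 85.0
gripper_force: 0.0
```

Request:
drive_tool([
  {"fingers":1,"linear":[-0.04,0,0],"twist":0},
  {"fingers":1,"linear":[-0.04,0,0],"twist":0},
  {"fingers":1,"linear":[-0.04,0,0],"twist":0},
  {"fingers":1,"linear":[-0.04,0,0],"twist":0},
  {"fingers":1,"linear":[-0.04,0,0],"twist":0},
])

```text
clock: 5.58
eef_pos: [474.9, -364.8, 229.2]
tool_rot: [3.139, 0.002, 1.634]
force: [1.3, 0.2, 0.7]
width: 85.1
gripper_force: 0.0
```

```bash
python3 - <<'E'
from h import *
d=cams.get_image("top");np.savez("pics/top2.npz",**d)
cv2.imwrite("pics/top2.png",cv2.resize(d["color"][60:240,190:400],(700,600),interpolation=cv2.INTER_CUBIC))
d=cams.get_image("side");np.savez("pics/side2.npz",**d)
cv2.imwrite("pics/side2.png",cv2.resize(d["color"][100:260,110:330],(792,576),interpolation=cv2.INTER_CUBIC))
E
```

```text
(no output)
```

View pics/top2.png

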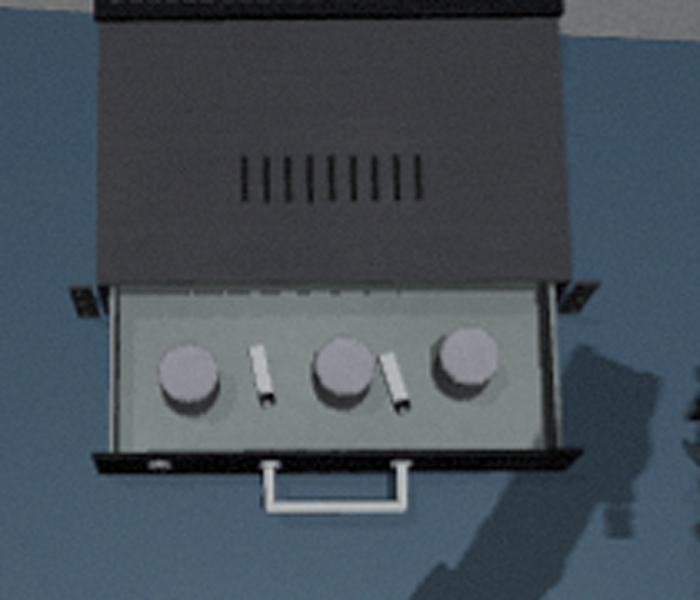

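The drawer is open. Three lids show at full-image pixels of about (247,172), (293,170) and (331,167), and the modules lie between them, clear of the finger paths above 30 mm.

```bash
cat >> h.py <<'E'
def lids(d,guess):
    c=d["color"].astype(int)
    m=((c[...,0]-c[...,1]>6)&(c[...,0]>120)&(c[...,2]>110)).astype(np.uint8)
    n,l,st,ce=cv2.connectedComponentsWithStats(m)
    out=[]
    for g in guess:
        i=np.argmin([np.hypot(*(ce[k]-g))+(1e3 if st[k,4]<60 or st[k,4]>600 else 0) for k in range(n)])
        cn=max(cv2.findContours((l==i).astype(np.uint8),cv2.RETR_EXTERNAL,cv2.CHAIN_APPROX_NONE)[0],key=len)
        W=onz(d,cn.reshape(-1,2),81);(x,y),r=cv2.minEnclosingCircle(np.float32(W[:,:2]))
        p=onz(d,[ce[i]],81)[0]
        out.append((ce[i].round(1).tolist(),int(st[i,4]),p.round(1).tolist(),round(x,1),round(y,1),round(r,1)))
    return out
E
python3 - <<'E'
from h import *
d=np.load("pics/top2.npz");c=d["color"]
G=[(247,172),(293,170),(331,167)]
print([c[y,x].tolist() for x,y in G],c[190,270].tolist(),c[160,270].tolist())
L=lids(d,G)
for o in L: print(o)
s=np.load("pics/side2.npz");print("side lids",proj(s,[o[2] for o in L]).round(1).tolist())
P=[]
for x in range(274,308):
    col=c[204:220,x].astype(float).min(1); w=np.clip(col-110,0,None)
    if w.sum()>0:P.append([x,204+(w*np.arange(16)).sum()/w.sum()])
W=onz(d,P,62);f=np.polyfit(W[:,1],W[:,0],1);print("bar",f,W[:,1].mean(),W[:,0].mean())
E
```

```text
[[151, 143, 141], [152, 143, 142], [149, 142, 140]] [130, 132, 124] [133, 133, 124]
([246.0, 171.3], 183, [578.6, 56.8, 81.0], 579.3, 57.0, 26.4)
([293.3, 169.2], 194, [593.0, -86.2, 81.0], 593.0, -86.6, 26.8)
([331.0, 166.0], 170, [609.0, -200.1, 81.0], 608.6, -199.8, 26.1)
side lids [[231.4, 188.1], [264.2, 164.8], [286.1, 147.9]]
bar [-5.71365756e-02  4.60452050e+02] -84.12698414906778 465.25877775356116
```

View pics/side2.png

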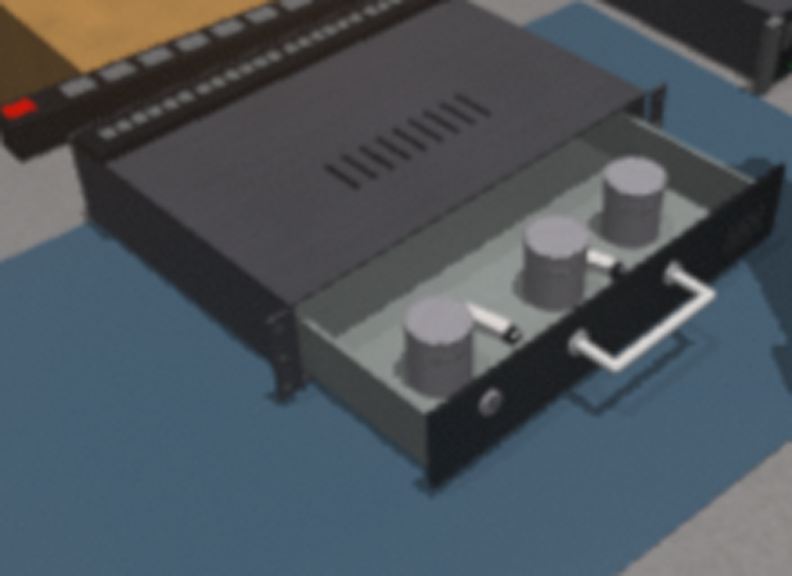

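Projecting the lids measured in the top view into the side view lands within about 1.5 px of the lids there (crop (440,322), (556,236), (635,178)), which is consistent. I'll move over the left tin at (579,57).

Request:
drive_tool([
  {"fingers":1,"linear":[0.0345,0.0109,0],"twist":0},
  {"fingers":1,"linear":[0.0345,0.0109,0],"twist":0},
  {"fingers":1,"linear":[0.0345,0.0109,0],"twist":0},
  {"fingers":1,"linear":[0.0345,0.0109,0],"twist":0},
])

```text
clock: 6.02
eef_pos: [510.0, -220.0, 228.9]
tool_rot: [3.139, 0.001, 1.634]
force: [0.3, -0.7, 1.1]
width: 85.6
gripper_force: 0.0
```

Request:
drive_tool([
  {"fingers":1,"linear":[0.0345,0.0109,0],"twist":0},
  {"fingers":1,"linear":[0.0345,0.0109,0],"twist":0},
  {"fingers":1,"linear":[0.0345,0.0109,0],"twist":0},
  {"fingers":1,"linear":[0.0345,0.0109,0],"twist":0},
])

```text
clock: 6.35
eef_pos: [544.8, -78.8, 229.1]
tool_rot: [3.139, 0.0, 1.635]
force: [1.0, -0.8, 1.2]
width: 85.4
gripper_force: 0.0
```

Request:
drive_tool([
  {"fingers":1,"linear":[0.0345,0.0109,0],"twist":0},
  {"fingers":1,"linear":[0.0345,0.0109,0],"twist":0},
  {"fingers":1,"linear":[0.0345,0.0109,0],"twist":0},
  {"fingers":1,"linear":[0.0345,0.0109,0],"twist":0},
])

```text
clock: 6.68
eef_pos: [579.3, 62.0, 229.1]
tool_rot: [3.139, -0.0, 1.635]
force: [1.3, 0.1, 0.4]
width: 85.3
gripper_force: 0.0
```

Request:
drive_tool([
  {"fingers":1,"linear":[0,0,0],"twist":0.121},
  {"fingers":1,"linear":[0,0,0],"twist":0.121},
  {"fingers":1,"linear":[0,0,0],"twist":0.121},
  {"fingers":1,"linear":[0,0,0],"twist":0.121},
  {"fingers":1,"linear":[0,0,0],"twist":0.121},
])

```text
clock: 7.1
eef_pos: [579.1, 60.4, 228.9]
tool_rot: [3.14, -0.002, 1.024]
force: [-0.4, -0.4, -0.2]
width: 85.5
gripper_force: 0.0
```

Request:
drive_tool([
  {"fingers":1,"linear":[0,0,0],"twist":0.121},
  {"fingers":1,"linear":[0,0,0],"twist":0.121},
  {"fingers":1,"linear":[0,0,0],"twist":0.121},
  {"fingers":1,"linear":[0,0,0],"twist":0.121},
  {"fingers":1,"linear":[0,0,0],"twist":0.121},
])

```text
clock: 7.52
eef_pos: [579.2, 60.3, 229.0]
tool_rot: [3.141, -0.003, 0.419]
force: [0.7, 0.2, -0.5]
width: 85.2
gripper_force: 0.0
```

Request:
drive_tool([
  {"fingers":1,"linear":[0,0,0.02],"twist":0.121},
  {"fingers":1,"linear":[0,0,0.03],"twist":0.121},
  {"fingers":1,"linear":[0,0,0.03],"twist":0.121},
  {"fingers":1,"linear":[0,0,0.02],"twist":0},
  {"fingers":1,"linear":[0,0,0],"twist":0},
])

```text
clock: 7.93
eef_pos: [575.9, 60.2, 124.8]
tool_rot: [3.141, 0.006, 0.063]
force: [0.1, 0.3, 0.0]
width: 85.1
gripper_force: 0.0
```

```bash
python3 - <<'E'
from h import *
print(np.round(monitor.read_state()["qpos"],2))
d=cams.get_image("wrist");np.savez("pics/w3.npz",**d)
im=d["color"].copy()
print(proj(d,[[579,57,81],[593,-86.3,81]]).round(1))
cv2.imwrite("pics/w3.png",im)
E
```

```text
[-0.19  0.67  0.06  1.81 -0.06  0.67 -1.61]
[[260.  211.9]
 [473.3 204.2]]
```

View pics/w3.png

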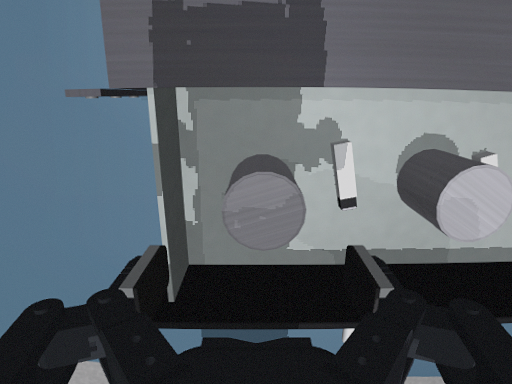

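The wrist view shows the left lid at (264,210), against a prediction of (260,212). So the tin is about 2 mm further to -y and 1 mm further to +x than measured. I'll use (580,55.5), with the fingers a bit narrower to stay clear of the side wall.

Request:
drive_tool([
  {"fingers":0.86,"linear":[0.0017,0.0046,0.01],"twist":0},
  {"fingers":0.86,"linear":[0,0,0.015],"twist":0},
  {"fingers":0.86,"linear":[0,0,0],"twist":0},
  {"fingers":0.86,"linear":[0,0,0],"twist":0},
])

```text
clock: 8.32
eef_pos: [580.9, 55.0, 104.0]
tool_rot: [-3.141, -0.001, 0.062]
force: [-0.2, 0.4, 1.2]
width: 73.5
gripper_force: 0.0
```

Request:
drive_tool([
  {"fingers":0.86,"linear":[0,0,0.008],"twist":0},
  {"fingers":0.86,"linear":[0,0,0.008],"twist":0},
  {"fingers":0.86,"linear":[0,0,0.008],"twist":0},
])

```text
clock: 8.57
eef_pos: [580.8, 55.3, 79.4]
tool_rot: [-3.141, -0.002, 0.062]
force: [0.0, 0.1, -0.5]
width: 73.9
gripper_force: 0.0
```

Request:
drive_tool([
  {"fingers":0.86,"linear":[0,0,0.01],"twist":0},
  {"fingers":0.86,"linear":[0,0,0.01],"twist":0},
])

```text
clock: 8.73
eef_pos: [580.2, 55.3, 58.4]
tool_rot: [-3.142, -0.0, 0.062]
force: [0.7, 0.6, -0.1]
width: 73.6
gripper_force: 0.0
```

Request:
drive_tool([
  {"fingers":0.86,"linear":[0,0,0.01],"twist":0},
  {"fingers":0.86,"linear":[0,0,0.008],"twist":0},
  {"fingers":0.86,"linear":[0,0,0],"twist":0},
])

```text
clock: 8.98
eef_pos: [578.8, 55.1, 39.1]
tool_rot: [3.141, 0.004, 0.062]
force: [0.4, -0.3, -0.1]
width: 73.5
gripper_force: 0.0
```

Request:
drive_tool([
  {"fingers":0,"linear":[0,0,0],"twist":0},
  {"fingers":0,"linear":[0,0,0],"twist":0},
  {"fingers":0,"linear":[0,0,0],"twist":0},
  {"fingers":0,"linear":[0,0,0],"twist":0},
  {"fingers":0,"linear":[0,0,0],"twist":0},
])

```text
clock: 9.4
eef_pos: [580.4, 55.5, 41.5]
tool_rot: [-3.141, -0.001, 0.062]
force: [0.6, 0.8, -2.6]
width: 54.7
gripper_force: 64.2
```

Request:
drive_tool([
  {"fingers":0,"linear":[0,0,-0.005],"twist":0},
  {"fingers":0,"linear":[0,0,-0.008],"twist":0},
  {"fingers":0,"linear":[0,0,-0.008],"twist":0},
  {"fingers":0,"linear":[0,0,-0.005],"twist":0},
  {"fingers":0,"linear":[0,0,0],"twist":0},
])

```text
clock: 9.82
eef_pos: [581.3, 55.2, 69.0]
tool_rot: [-3.142, -0.003, 0.062]
force: [0.7, -0.4, -6.2]
width: 54.7
gripper_force: 64.6
```

Request:
drive_tool([
  {"fingers":0,"linear":[0,0,0],"twist":0},
  {"fingers":0,"linear":[0,0,0],"twist":0},
  {"fingers":0,"linear":[0,0,0],"twist":0},
  {"fingers":0,"linear":[0,0,0],"twist":0},
])

```text
clock: 10.15
eef_pos: [579.9, 55.2, 67.0]
tool_rot: [3.142, 0.001, 0.062]
force: [-0.4, -0.1, -5.8]
width: 54.6
gripper_force: 64.6
```

Request:
drive_tool([
  {"fingers":0,"linear":[0,0,0],"twist":0},
  {"fingers":0,"linear":[0,0,0],"twist":0},
])

```text
clock: 10.32
eef_pos: [580.1, 55.2, 67.1]
tool_rot: [3.142, 0.0, 0.062]
force: [-0.2, -0.7, -6.6]
width: 55.2
gripper_force: 64.6
```

Request:
drive_tool([
  {"fingers":0,"linear":[0,0,0],"twist":0},
])

```text
clock: 10.4
eef_pos: [580.2, 55.2, 67.2]
tool_rot: [3.142, 0.0, 0.062]
force: [0.1, -0.4, -6.5]
width: 54.6
gripper_force: 64.6
```

Request:
drive_tool([
  {"fingers":0,"linear":[0,0,0],"twist":0},
])

```text
clock: 10.48
eef_pos: [580.2, 55.2, 67.2]
tool_rot: [3.142, 0.0, 0.062]
force: [0.1, -0.7, -6.5]
width: 54.8
gripper_force: 64.6
```

Request:
drive_tool([
  {"fingers":0,"linear":[0,0,0.008],"twist":0},
  {"fingers":0,"linear":[0,0,0.008],"twist":0},
  {"fingers":0,"linear":[0,0,0.005],"twist":0},
  {"fingers":0,"linear":[0,0,0.003],"twist":0},
  {"fingers":0,"linear":[0,0,0.0015],"twist":0},
])

```text
clock: 10.9
eef_pos: [579.8, 55.1, 41.5]
tool_rot: [3.142, 0.001, 0.062]
force: [-2.6, -0.5, 7.0]
width: 54.8
gripper_force: 65.7
```

Request:
drive_tool([
  {"fingers":0,"linear":[0,0,0],"twist":0},
  {"fingers":0,"linear":[0,0,0],"twist":0},
  {"fingers":0,"linear":[0,0,0],"twist":0},
])

```text
clock: 11.15
eef_pos: [580.3, 55.2, 41.8]
tool_rot: [-3.142, -0.0, 0.062]
force: [-1.1, -0.0, -6.3]
width: 54.9
gripper_force: 64.7
```

Request:
drive_tool([
  {"fingers":0,"linear":[0,0,0.001],"twist":0},
  {"fingers":0,"linear":[0,0,0],"twist":0},
])

```text
clock: 11.32
eef_pos: [580.7, 55.2, 41.5]
tool_rot: [-3.142, -0.001, 0.062]
force: [-0.9, -0.5, 1.0]
width: 54.6
gripper_force: 65.2
```

Request:
drive_tool([
  {"fingers":0.86,"linear":[0,0,0],"twist":0},
  {"fingers":0.86,"linear":[0,0,0],"twist":0},
  {"fingers":0.86,"linear":[0,0,0],"twist":0},
  {"fingers":0.86,"linear":[0,0,0],"twist":0},
])

```text
clock: 11.65
eef_pos: [580.6, 55.3, 41.1]
tool_rot: [-3.142, -0.001, 0.062]
force: [0.2, 0.0, -0.0]
width: 73.6
gripper_force: 0.0
```

Request:
drive_tool([
  {"fingers":0.86,"linear":[0,0,-0.01],"twist":0},
  {"fingers":0.86,"linear":[0,0,-0.015],"twist":0},
  {"fingers":0.86,"linear":[0,0,-0.02],"twist":0},
  {"fingers":0.86,"linear":[0,0,-0.02],"twist":0},
])

```text
clock: 11.98
eef_pos: [580.0, 55.2, 106.9]
tool_rot: [3.142, 0.001, 0.062]
force: [-0.0, -0.4, 0.5]
width: 73.3
gripper_force: 0.0
```

Request:
drive_tool([
  {"fingers":0.86,"linear":[0.001,0.0284,-0.01],"twist":0},
  {"fingers":0.86,"linear":[0.001,0.0284,0],"twist":0},
  {"fingers":0.86,"linear":[0.001,0.0284,0],"twist":0},
  {"fingers":0.86,"linear":[0.001,0.0284,0],"twist":0},
  {"fingers":0.86,"linear":[0.001,0.0284,0],"twist":0},
])

```text
clock: 12.4
eef_pos: [594.3, -87.6, 116.9]
tool_rot: [3.141, -0.001, 0.062]
force: [0.7, -0.1, -0.3]
width: 73.2
gripper_force: 0.0
```

Request:
drive_tool([
  {"fingers":0.86,"linear":[0,0,0],"twist":0},
  {"fingers":0.86,"linear":[0,0,0],"twist":0},
  {"fingers":0.86,"linear":[0,0,0],"twist":0},
])

```text
clock: 12.65
eef_pos: [594.1, -85.5, 116.3]
tool_rot: [-3.141, -0.0, 0.062]
force: [0.1, 0.4, -0.6]
width: 73.2
gripper_force: 0.0
```

```bash
python3 - <<'E'
from h import *
d=cams.get_image("wrist");np.savez("pics/w4.npz",**d)
print(proj(d,[[580,55.5,81],[594.5,-86.5,81],[609,-200,81]]).round(1))
cv2.imwrite("pics/w4.png",d["color"])
E
```

```text
[[ 40.8 228. ]
 [256.5 220.8]
 [435.  209.3]]
```

View pics/w4.png

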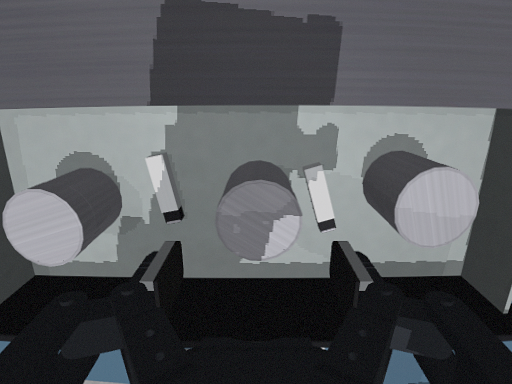

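The wrist view shows the middle lid at (258,220), within 1 mm of the prediction. The left tin is standing again at (44,228), and the right lid is at (435,205).

Request:
drive_tool([
  {"fingers":0.86,"linear":[0.0005,0.0015,0.015],"twist":0},
  {"fingers":0.86,"linear":[0,0,0.015],"twist":0},
  {"fingers":0.86,"linear":[0,0,0.008],"twist":0},
])

```text
clock: 12.95
eef_pos: [594.0, -85.5, 76.8]
tool_rot: [-3.14, 0.001, 0.064]
force: [0.4, -0.0, 0.4]
width: 73.2
gripper_force: 0.0
```

Request:
drive_tool([
  {"fingers":0.86,"linear":[0,0,0.01],"twist":0},
  {"fingers":0.86,"linear":[0,0,0.01],"twist":0},
  {"fingers":0.86,"linear":[0,0,0.01],"twist":0},
  {"fingers":0.86,"linear":[0,0,0.007],"twist":0},
  {"fingers":0.86,"linear":[0,0,0],"twist":0},
])

```text
clock: 13.37
eef_pos: [593.5, -87.4, 39.1]
tool_rot: [-3.141, 0.003, 0.062]
force: [-0.3, -0.1, -1.1]
width: 73.4
gripper_force: 0.0
```

Request:
drive_tool([
  {"fingers":0,"linear":[0,0,0],"twist":0},
  {"fingers":0,"linear":[0,0,0],"twist":0},
  {"fingers":0,"linear":[0,0,0],"twist":0},
  {"fingers":0,"linear":[0,0,0],"twist":0},
  {"fingers":0,"linear":[0,0,0],"twist":0},
])

```text
clock: 13.78
eef_pos: [594.9, -87.6, 41.2]
tool_rot: [3.142, -0.001, 0.062]
force: [0.2, 1.0, 0.1]
width: 54.6
gripper_force: 63.7
```

Request:
drive_tool([
  {"fingers":0,"linear":[0,0,-0.005],"twist":0},
  {"fingers":0,"linear":[0,0,-0.008],"twist":0},
  {"fingers":0,"linear":[0,0,-0.008],"twist":0},
  {"fingers":0,"linear":[0,0,-0.005],"twist":0},
  {"fingers":0,"linear":[0,0,0],"twist":0},
])

```text
clock: 14.2
eef_pos: [595.7, -87.9, 68.5]
tool_rot: [3.141, -0.003, 0.062]
force: [-0.6, 0.8, -3.7]
width: 55.2
gripper_force: 64.0
```

Request:
drive_tool([
  {"fingers":0,"linear":[0,0,0],"twist":0},
  {"fingers":0,"linear":[0,0,0],"twist":0},
  {"fingers":0,"linear":[0,0,0],"twist":0},
  {"fingers":0,"linear":[0,0,0],"twist":0},
  {"fingers":0,"linear":[0,0,0],"twist":0},
])

```text
clock: 14.62
eef_pos: [594.3, -87.6, 66.5]
tool_rot: [-3.141, 0.001, 0.062]
force: [0.2, 0.1, -3.6]
width: 54.6
gripper_force: 64.0
```

Request:
drive_tool([
  {"fingers":0,"linear":[0,0,0],"twist":0},
  {"fingers":0,"linear":[0,0,0],"twist":0},
])

```text
clock: 14.78
eef_pos: [594.5, -87.7, 66.6]
tool_rot: [-3.142, 0.0, 0.062]
force: [-0.0, 1.0, -3.7]
width: 54.9
gripper_force: 64.0
```

Request:
drive_tool([
  {"fingers":0,"linear":[0,0,0.008],"twist":0},
  {"fingers":0,"linear":[0,0,0.008],"twist":0},
  {"fingers":0,"linear":[0,0,0.005],"twist":0},
  {"fingers":0,"linear":[0,0,0.003],"twist":0},
  {"fingers":0,"linear":[0,0,0.0015],"twist":0},
])

```text
clock: 15.2
eef_pos: [594.3, -87.5, 41.2]
tool_rot: [-3.141, 0.001, 0.062]
force: [-2.5, 1.9, 11.1]
width: 54.9
gripper_force: 65.0
```

Request:
drive_tool([
  {"fingers":0,"linear":[0,0,0.0005],"twist":0},
  {"fingers":0,"linear":[0,0,0.0005],"twist":0},
  {"fingers":0,"linear":[0,0,0],"twist":0},
])

```text
clock: 15.45
eef_pos: [595.1, -87.4, 41.2]
tool_rot: [-3.141, -0.001, 0.062]
force: [-2.7, 0.9, 4.8]
width: 54.8
gripper_force: 64.7
```

Request:
drive_tool([
  {"fingers":0.86,"linear":[0,0,0],"twist":0},
  {"fingers":0.86,"linear":[0,0,0],"twist":0},
  {"fingers":0.86,"linear":[0,0,0],"twist":0},
  {"fingers":0.86,"linear":[0,0,0],"twist":0},
])

```text
clock: 15.78
eef_pos: [594.8, -87.8, 40.4]
tool_rot: [3.141, -0.0, 0.062]
force: [-0.1, -0.1, -0.4]
width: 73.1
gripper_force: 0.0
```

Request:
drive_tool([
  {"fingers":0.86,"linear":[0,0,-0.01],"twist":0},
  {"fingers":0.86,"linear":[0,0,-0.015],"twist":0},
  {"fingers":0.86,"linear":[0,0,-0.02],"twist":0},
  {"fingers":0.86,"linear":[0,0,-0.02],"twist":0},
])

```text
clock: 16.12
eef_pos: [594.3, -87.7, 106.3]
tool_rot: [-3.142, 0.001, 0.062]
force: [0.5, 0.9, 0.4]
width: 73.4
gripper_force: 0.0
```

Request:
drive_tool([
  {"fingers":0.86,"linear":[0.0024,0.0283,-0.01],"twist":0},
  {"fingers":0.86,"linear":[0.0024,0.0283,0],"twist":0},
  {"fingers":0.86,"linear":[0.0024,0.0283,0],"twist":0},
  {"fingers":0.86,"linear":[0.0024,0.0283,0],"twist":0},
])

```text
clock: 16.45
eef_pos: [611.6, -201.4, 116.7]
tool_rot: [3.141, -0.001, 0.062]
force: [-0.4, 0.3, 0.7]
width: 73.7
gripper_force: 0.0
```

Request:
drive_tool([
  {"fingers":0.86,"linear":[0,0,0],"twist":0},
  {"fingers":0.86,"linear":[0,0,0],"twist":0},
  {"fingers":0.86,"linear":[0,0,0],"twist":0},
])

```text
clock: 16.7
eef_pos: [611.1, -199.3, 115.6]
tool_rot: [-3.141, -0.0, 0.062]
force: [0.1, 0.3, 0.3]
width: 73.2
gripper_force: 0.0
```

```bash
python3 - <<'E'
from h import *
d=cams.get_image("wrist");np.savez("pics/w5.npz",**d)
print(proj(d,[[594.5,-87,81],[611.5,-200,81]]).round(1))
cv2.imwrite("pics/w5.png",d["color"])
E
```

```text
[[ 82.5 234.8]
 [256.1 221.2]]
```

View pics/w5.png

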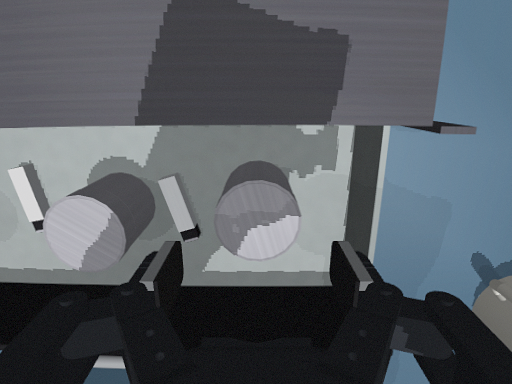

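The right lid is at (258,220) against a prediction of (256,221), so it is aligned. The middle tin stands upright at (85,232).

Request:
drive_tool([
  {"fingers":0.86,"linear":[0.0005,0.0012,0.015],"twist":0},
  {"fingers":0.86,"linear":[0,0,0.015],"twist":0},
  {"fingers":0.86,"linear":[0,0,0.008],"twist":0},
])

```text
clock: 17.0
eef_pos: [611.2, -198.9, 76.1]
tool_rot: [-3.14, 0.002, 0.064]
force: [-0.6, -0.0, -1.1]
width: 73.3
gripper_force: 0.0
```

Request:
drive_tool([
  {"fingers":0.86,"linear":[0,0,0.01],"twist":0},
  {"fingers":0.86,"linear":[0,0,0.01],"twist":0},
  {"fingers":0.86,"linear":[0,0,0.01],"twist":0},
  {"fingers":0.86,"linear":[0,0,0.006],"twist":0},
  {"fingers":0.86,"linear":[0,0,0],"twist":0},
])

```text
clock: 17.42
eef_pos: [610.7, -200.8, 39.7]
tool_rot: [-3.141, 0.002, 0.062]
force: [-0.2, -0.2, 0.4]
width: 73.3
gripper_force: 0.0
```

Request:
drive_tool([
  {"fingers":0,"linear":[0,0,0],"twist":0},
  {"fingers":0,"linear":[0,0,0],"twist":0},
  {"fingers":0,"linear":[0,0,0],"twist":0},
  {"fingers":0,"linear":[0,0,0],"twist":0},
  {"fingers":0,"linear":[0,0,0],"twist":0},
])

```text
clock: 17.83
eef_pos: [612.2, -201.3, 41.9]
tool_rot: [3.141, -0.001, 0.062]
force: [1.3, 0.0, 1.5]
width: 54.8
gripper_force: 63.4
```

Request:
drive_tool([
  {"fingers":0,"linear":[0,0,-0.005],"twist":0},
  {"fingers":0,"linear":[0,0,-0.008],"twist":0},
  {"fingers":0,"linear":[0,0,-0.008],"twist":0},
  {"fingers":0,"linear":[0,0,-0.005],"twist":0},
  {"fingers":0,"linear":[0,0,0],"twist":0},
])

```text
clock: 18.25
eef_pos: [612.9, -201.7, 69.2]
tool_rot: [3.14, -0.003, 0.062]
force: [0.9, -0.3, -2.0]
width: 54.5
gripper_force: 63.6
```

Request:
drive_tool([
  {"fingers":0,"linear":[0,0,0],"twist":0},
  {"fingers":0,"linear":[0,0,0],"twist":0},
  {"fingers":0,"linear":[0,0,0],"twist":0},
  {"fingers":0,"linear":[0,0,0],"twist":0},
  {"fingers":0,"linear":[0,0,0],"twist":0},
])

```text
clock: 18.67
eef_pos: [611.5, -201.1, 66.9]
tool_rot: [-3.141, 0.001, 0.062]
force: [0.3, 0.1, -2.2]
width: 54.5
gripper_force: 63.6
```

Request:
drive_tool([
  {"fingers":0,"linear":[0,0,0],"twist":0},
  {"fingers":0,"linear":[0,0,0],"twist":0},
])

```text
clock: 18.83
eef_pos: [611.6, -201.2, 67.2]
tool_rot: [-3.141, 0.0, 0.062]
force: [0.2, -0.2, -2.0]
width: 55.0
gripper_force: 63.6
```

Weights: left 6.5 N, middle 3.7 N, right 2.0 N, so the left tin is the heaviest. I'll put the right one back and return to the left.

Request:
drive_tool([
  {"fingers":0,"linear":[0,0,0.008],"twist":0},
  {"fingers":0,"linear":[0,0,0.008],"twist":0},
  {"fingers":0,"linear":[0,0,0.005],"twist":0},
  {"fingers":0,"linear":[0,0,0.003],"twist":0},
  {"fingers":0,"linear":[0,0,0.0015],"twist":0},
])

```text
clock: 19.25
eef_pos: [611.6, -200.9, 41.8]
tool_rot: [-3.141, 0.001, 0.062]
force: [-2.2, 2.4, 12.2]
width: 54.8
gripper_force: 64.4
```

Request:
drive_tool([
  {"fingers":0,"linear":[0,0,0.0005],"twist":0},
  {"fingers":0,"linear":[0,0,0.0003],"twist":0},
  {"fingers":0,"linear":[0,0,0],"twist":0},
])

```text
clock: 19.5
eef_pos: [612.0, -200.8, 41.8]
tool_rot: [-3.141, -0.001, 0.062]
force: [-2.7, 0.8, 5.7]
width: 55.3
gripper_force: 64.2
```

Request:
drive_tool([
  {"fingers":0.86,"linear":[0,0,0],"twist":0},
  {"fingers":0.86,"linear":[0,0,0],"twist":0},
  {"fingers":0.86,"linear":[0,0,0],"twist":0},
  {"fingers":0.86,"linear":[0,0,0],"twist":0},
])

```text
clock: 19.83
eef_pos: [611.7, -201.3, 40.8]
tool_rot: [3.142, 0.0, 0.062]
force: [0.0, 0.0, -0.3]
width: 73.5
gripper_force: 0.0
```

Request:
drive_tool([
  {"fingers":0.86,"linear":[0,0,-0.01],"twist":0},
  {"fingers":0.86,"linear":[0,0,-0.015],"twist":0},
  {"fingers":0.86,"linear":[0,0,-0.02],"twist":0},
  {"fingers":0.86,"linear":[0,0,-0.03],"twist":0},
  {"fingers":0.86,"linear":[0,0,0],"twist":0},
])

```text
clock: 20.25
eef_pos: [615.4, -202.5, 122.1]
tool_rot: [3.138, -0.009, 0.062]
force: [0.5, 0.1, 0.5]
width: 73.5
gripper_force: 0.0
```

Request:
drive_tool([
  {"fingers":0.86,"linear":[-0.0019,-0.0322,0],"twist":0},
  {"fingers":0.86,"linear":[-0.0019,-0.0322,0],"twist":0},
  {"fingers":0.86,"linear":[-0.0019,-0.0322,0],"twist":0},
  {"fingers":0.86,"linear":[-0.0019,-0.0322,0],"twist":0},
])

```text
clock: 20.58
eef_pos: [596.1, -72.0, 116.7]
tool_rot: [-3.142, -0.001, 0.061]
force: [0.2, -0.1, -0.2]
width: 73.6
gripper_force: 0.0
```

Request:
drive_tool([
  {"fingers":0.86,"linear":[-0.0019,-0.0322,0],"twist":0},
  {"fingers":0.86,"linear":[-0.0019,-0.0322,0],"twist":0},
  {"fingers":0.86,"linear":[-0.0019,-0.0322,0],"twist":0},
  {"fingers":0.86,"linear":[-0.0019,-0.0322,0],"twist":0},
])

```text
clock: 20.92
eef_pos: [580.5, 56.4, 116.6]
tool_rot: [-3.142, -0.001, 0.062]
force: [0.6, -0.0, -0.5]
width: 73.4
gripper_force: 0.0
```

Request:
drive_tool([
  {"fingers":0.86,"linear":[0,0,0],"twist":0},
  {"fingers":0.86,"linear":[0,0,0],"twist":0},
  {"fingers":0.86,"linear":[0,0,0],"twist":0},
])

```text
clock: 21.17
eef_pos: [580.9, 54.4, 116.4]
tool_rot: [3.141, -0.001, 0.062]
force: [-0.4, -0.6, 0.6]
width: 73.4
gripper_force: 0.0
```

```bash
python3 - <<'E'
from h import *
d=cams.get_image("wrist")
print(proj(d,[[580.6,55.3,81],[594.5,-87,81]]).round(1))
cv2.imwrite("pics/w6.png",d["color"])
E
```

```text
[[253.5 221.7]
 [473.1 213.3]]
```

View pics/w6.png

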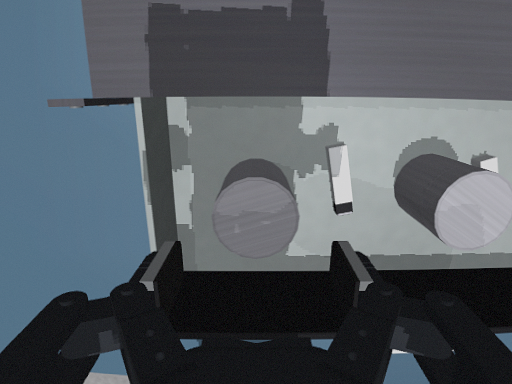

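The left lid is at (256,217), centred between the fingers. I'll grasp it and lift slowly by 230 mm.

Request:
drive_tool([
  {"fingers":0.86,"linear":[0,-0.0005,0.015],"twist":0},
  {"fingers":0.86,"linear":[0,0,0.015],"twist":0},
  {"fingers":0.86,"linear":[0,0,0.008],"twist":0},
])

```text
clock: 21.47
eef_pos: [580.2, 53.3, 77.0]
tool_rot: [3.141, 0.001, 0.059]
force: [-0.4, -0.5, -0.4]
width: 73.3
gripper_force: 0.0
```

Request:
drive_tool([
  {"fingers":0.86,"linear":[0,0,0.01],"twist":0},
  {"fingers":0.86,"linear":[0,0,0.01],"twist":0},
  {"fingers":0.86,"linear":[0,0,0.01],"twist":0},
  {"fingers":0.86,"linear":[0,0,0.007],"twist":0},
  {"fingers":0.86,"linear":[0,0,0],"twist":0},
])

```text
clock: 21.88
eef_pos: [579.6, 55.2, 39.4]
tool_rot: [3.141, 0.003, 0.062]
force: [-0.2, 0.3, -0.9]
width: 73.0
gripper_force: 0.0
```

Request:
drive_tool([
  {"fingers":0,"linear":[0,0,0],"twist":0},
  {"fingers":0,"linear":[0,0,0],"twist":0},
  {"fingers":0,"linear":[0,0,0],"twist":0},
  {"fingers":0,"linear":[0,0,0],"twist":0},
  {"fingers":0,"linear":[0,0,0],"twist":0},
])

```text
clock: 22.3
eef_pos: [581.0, 55.2, 41.5]
tool_rot: [3.141, -0.001, 0.062]
force: [0.3, -0.6, 0.4]
width: 55.2
gripper_force: 64.3
```

Request:
drive_tool([
  {"fingers":0,"linear":[0,0,-0.005],"twist":0},
  {"fingers":0,"linear":[0,0,-0.01],"twist":0},
  {"fingers":0,"linear":[0,0,-0.015],"twist":0},
  {"fingers":0,"linear":[0,0,-0.015],"twist":0},
  {"fingers":0,"linear":[0,0,-0.015],"twist":0},
])

```text
clock: 22.72
eef_pos: [579.9, 55.7, 101.8]
tool_rot: [-3.141, 0.001, 0.062]
force: [0.5, 0.6, -6.2]
width: 54.8
gripper_force: 64.6
```

Request:
drive_tool([
  {"fingers":0,"linear":[0,0,-0.015],"twist":0},
  {"fingers":0,"linear":[0,0,-0.015],"twist":0},
  {"fingers":0,"linear":[0,0,-0.015],"twist":0},
  {"fingers":0,"linear":[0,0,-0.015],"twist":0},
  {"fingers":0,"linear":[0,0,-0.015],"twist":0},
])

```text
clock: 23.13
eef_pos: [579.7, 55.7, 177.0]
tool_rot: [-3.141, 0.001, 0.062]
force: [0.3, -0.7, -6.8]
width: 54.8
gripper_force: 64.6
```

Request:
drive_tool([
  {"fingers":0,"linear":[0,0,-0.02],"twist":0},
  {"fingers":0,"linear":[0,0,-0.02],"twist":0},
  {"fingers":0,"linear":[0,0,-0.02],"twist":0},
  {"fingers":0,"linear":[0,0,-0.015],"twist":0},
  {"fingers":0,"linear":[0,0,-0.01],"twist":0},
])

```text
clock: 23.55
eef_pos: [580.5, 55.7, 263.1]
tool_rot: [-3.141, -0.002, 0.062]
force: [0.1, 0.9, -6.3]
width: 54.7
gripper_force: 64.6
```

Request:
drive_tool([
  {"fingers":0,"linear":[0,0,-0.005],"twist":0},
  {"fingers":0,"linear":[0,0,0],"twist":0},
  {"fingers":0,"linear":[0,0,0],"twist":0},
  {"fingers":0,"linear":[0,0,0],"twist":0},
  {"fingers":0,"linear":[0,0,0],"twist":0},
])

```text
clock: 23.97
eef_pos: [579.8, 55.4, 264.8]
tool_rot: [3.141, 0.002, 0.062]
force: [0.3, -0.7, -6.3]
width: 54.5
gripper_force: 64.6
```

Request:
drive_tool([
  {"fingers":0,"linear":[0,0,0],"twist":0},
  {"fingers":0,"linear":[0,0,0],"twist":0},
  {"fingers":0,"linear":[0,0,0],"twist":0},
  {"fingers":0,"linear":[0,0,0],"twist":0},
  {"fingers":0,"linear":[0,0,0],"twist":0},
])

```text
clock: 24.38
eef_pos: [580.6, 55.4, 265.9]
tool_rot: [3.142, 0.0, 0.062]
force: [0.2, 0.3, -6.1]
width: 55.1
gripper_force: 64.6
```

```bash
python3 - <<'E'
from h import *
s=monitor.read_state();print(s["clock"],np.round(s["eef_pos"],1),np.round(s["force"],1),s["gripper_force"],np.abs(s["qd"]).max().round(4))
o=np.zeros((384*400//512,800,3),np.uint8)
a=cams.get_image("side");b=cams.get_image("wrist")
o[:,:400]=cv2.resize(a["color"],(400,300),interpolation=cv2.INTER_AREA);o[:,400:]=cv2.resize(b["color"],(400,300))
cv2.imwrite("pics/f.png",o)
E
```

```text
24.3833 [580.6  55.4 265.9] [ 0.2  0.3 -6.1] 64.62442029034719 0.0025
```

View pics/f.png

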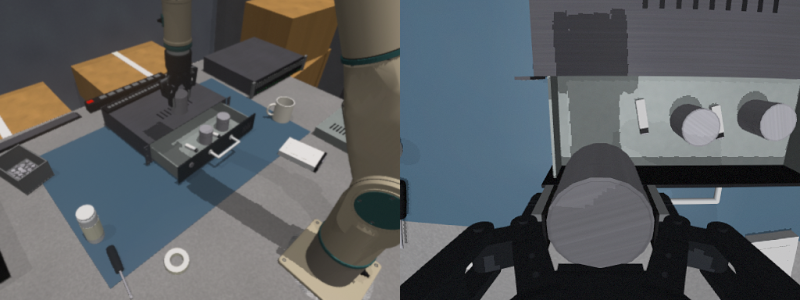

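The tin is held upright (wrist view, composite pixel (600,222)), with its bottom about 241 mm up. The other two stand in the open drawer at (692,127) and (768,120), and the bench items are where they were.

```bash
python3 -c "
from cell import ctrl
print(ctrl.finish_job())"
```

```text
the job is handed in; nothing more can be done
None
```

I weighed the left, middle and right tins at about 6.5, 3.7 and 2.0 N and handed in holding the left (heaviest) one upright with its bottom about 24 cm up, drawer open and the other two standing in it, but lowering onto the handle briefly read about 170 N, over the 120 N wrist limit, so the run may be judged failed.

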